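# Pack the screwdriver set and shut its case

### The arm

A 6-joint arm with a two-finger parallel gripper is mounted at the origin on a cart in front of the work surface, level with it; the furniture and walls round the work are solid. World frame = base frame: x ahead of the robot, y to its left, z up, the work surface at z = 0. Lengths are in m, angles in rad, forces in N, time in s.
With the tool pointing down it reaches from about 0.2 to 0.875 m from the base axis. Payload 3.4 kg.
Tool frame: the origin (TCP) lies between the finger pads; the fingertips stand 25 mm ahead of it and the grasp point (between the pads) lies 6 mm ahead of it (r.nose_length is the z of the fingertips in the tool frame, in m); z points along the fingers, x is the direction in which the jaws open and shut, and the axes are right-handed (so a half turn about z gives the same grasp; the last joint's range is limited). The gripper opens to 94 mm and grips with 3 to 60 N. Pads are 16 mm wide; open, the fingers measure 119 mm over their backs; the gripper's body (75 mm by 177 mm) begins 78 mm behind the grasp point.
Start: joints at [0.995, 0.276, 1.505, -0, 1.361, -0.121], TCP at [0.253, 0.517, 0.23] pointing down, gripper open.
Joint ranges: [-2.89, 2.89], [-0.75, 2.08], [0.22, 2.7], [-1.18, 4.32], [0.11, 2.71], [-2.7, 2.7]. Speed limits (rad/s): [2.57, 2.57, 3.14, 3.14, 3.14, 3.14].

### API

Orientations are given as a unit quaternion [w, x, y, z].
In Python, from plant import r, gripper_to, inverse_kinematics, vision, models, telemetry gives the robot as it stands. Calls block until the motion is done:
- r.move_to(position, orientation): joint-space move of the TCP to a pose.
- r.move_l(position, rot=None, vel=0.15, guard=None): straight line of the TCP; rot=None keeps the orientation; vel is the mean speed in m/s. With guard (N) it stops when the force on the tool has changed by that much, and returns True; else False.
- r.movej(angles): joint-space move.
- gripper_to(opening, f_grip=None): finger opening in m; f_grip is the grip in N (None keeps the last); returns when the fingers have stopped.
- r.hold(seconds).
- inverse_kinematics(position, orientation): joint angles nearest the present ones, or None.
- vision.snapshot(name): name is "side" or "top" or "wrist"; returns the picture (420x560x3 uint8, red, green, blue); there is no depth.
- vision.get_calibration(name): a dict with "fx", "fy", "cx", "cy" (pixels), "D" ([k1, k2, p1, p2, k3] as OpenCV has them; the pictures are not rectified), "position" and "orientation" of the camera in the world. Camera axes: x right, y down, z forward; pixel columns grow to the right and rows downward; lengths in m; the calibration is good to about 2 mm. A picture is of the moment at which its call begins: read the wrist's pose just before it. get_calibration takes no time and is no camera call; for the wrist camera it gives the pose at the moment of the call.
A pose or a line that the arm cannot do raises r.PlanningError and nothing moves.
- r.sign_off(): hands the job in, once; it reports no verdict.
Trained networks look in the newest picture that a camera, given by its name, has taken for a name from the list of things; names that differ only in an ending like _2 or _b are one class to them, and where a whole thing is asked for, a point or a joint stands for the part that bears it (a point fixed in the world has none). Each returns a list of dicts, best first, with "score" (0 to 1); they miss things now and then, are a little off and sometimes report something else, mostly with a low value. They report only what shows in the picture. A call takes as long as a camera call.
- models.boxes_of(thing, camera): "at" ([x, y, z] in m, in world coordinates, good to about 4 mm: the middle of the surface that is visible of it).
- models.regions_of(thing, camera): "pixels" (420x560 bool, what is visible of it).
- models.mark_of(thing, camera): "at" ([x, y, z] in m, in world coordinates, good to about 4 mm: a listed point, or the origin of a listed thing).
Readings, each from a call of its own:
- telemetry.current_t(): time.
- telemetry.current_joints(): joint angles.
- telemetry.current_dq(): joint speeds.
- telemetry.current_joint_efforts(): joint torques, N m.
- telemetry.current_ee_pos(): TCP position.
- telemetry.current_tool_rot(): TCP orientation.
- telemetry.current_wrist_force(): force on the tool from outside, world axes, zero at the start.
- telemetry.current_torque(): the same for the moment, N m.
- telemetry.current_opening(): finger opening in m.
Only numpy, scipy, OpenCV 4.12 (cv2) and the standard library are available. Lean on these libraries where they do the work, as an engineer would, in place of code of your own. Each camera call takes 0.05 s, during which the arm holds its last target.

### The job

Get the wooden screwdriver case ready to carry: inside, one screwdriver has ridden up out of its slot, so lay it back down, and put the screwdriver lying on the bench into the empty slot, its handle at the hinge side, so that all four lie fully down in their slots, below the rim. Then, and only then, close the lid completely. Leave the chisel, the tape measure and the tin where they are.

Things in the scene. Friction and masses are not known exactly. Their poses are not given: they have to be found in the camera images.
- case: Open wooden case fixed on the worktop, 250 mm front to back (x) by 264 mm wide (y), rim 40 mm up, walls 10 mm, inner floor 6 mm up. Origin: centre of its underside; x points to the hinged back, y left, z up. Four slots along x at y = +78, +26 (empty), -26, -78 mm, for tools packed nose to tail: handles at the front (-x) at +78 and -26, at the back (+x) at +26 and -78.
- bar_back (a point): Middle of the top of the back cross bar (88 mm behind the case's centre, 36 mm above the bench). Both bars run along y, 12 mm thick, 30 mm high above the inner floor, with gaps down to the floor at the four slots: 12 mm wide where a shank lies (here at y = +78, -26), 34 mm wide where a handle lies (here at +26, -78).
- bar_front (a point): Middle of the top of the front cross bar (88 mm in front of the case's centre), the same but with the 12 mm shank gaps at y = +26, -78 and the 34 mm handle gaps at +78, -26.
- case_lid (a joint): Lid hinge, rad: 0 shut, 1.12 fully open (a brass stay just inside the left wall, y = +115 mm, stops it). Starts at 1.06 to 1.12, so the lid leans over the back half of the case and an upright gripper cannot get at the back slots. The hinge is stiff: the lid stays where it is left and must be pushed all the way down; about 1 to 4 N at its free edge move it.
- lid_hinge_mid (a point): Middle of the hinge line: 125 mm behind the case's centre, 40 mm up; the line runs along the case's y. The lid is a flat 10 mm board, 250 mm from here to its free edge, 264 mm wide; shut, its underside lies on the rim.
- lid_edge (a point): Middle of the lid's free edge, on its outer face (the upper face when shut). Moves and turns with the lid: x points along the lid to the hinge, z out of the outer face.
- slot_back (a point): Where the handle centre of the bench's screwdriver belongs: in the empty slot, 53 mm behind the case's centre, y = +26 mm, 19 mm above the bench. Axes as the case's. A seated tool has 11 mm play to the walls at each end.
- slot_front (a point): Where the handle centre of the ridden-up screwdriver belongs: in its slot, 53 mm in front of the case's centre, y = -26 mm, 19 mm above the bench. Axes as the case's. A seated tool has 11 mm play to the walls at each end.
- driver_loose_grip (a point): Handle centre of the red-handled screwdriver on the bench, left or right of the case, 13 mm up, handle away from the robot. x runs along the tool from shank to handle, z up. 208 mm, about 90 g: nearly round handle 101 mm long (+-50 from here), 26 wide, 29 high; 6 mm shank to the tip, 157 mm from here along -x, its middle 4 to 9 mm below the x axis (lying flat, the tip droops 3 degrees).
- driver_proud_grip (a point): Handle centre of the screwdriver in the case that has ridden up: same kind and axes as the one on the bench. Its handle is at the front in its slot (y about -26 mm), but its shank lies on top of the back bar about 20 mm left of its gap, towards the empty slot, so it slopes up to the back by about 8 degrees and stands above the rim.
- driver_left_grip (a point): Handle centre of the screwdriver that lies properly in the left outer slot (y = +78 mm), handle at the front. Same kind and axes. It must stay so.
- driver_right_grip (a point): Handle centre of the screwdriver that lies properly in the right outer slot (y = -78 mm), handle at the back. Same kind and axes. It must stay so.
- tape_measure: Tape measure lying flat on the bench beside the case, on the other side from the screwdriver: 64 x 89 mm, 33 mm high; origin at the centre of its underside. Leave it alone.
- chisel: Wood chisel with a turned wooden handle lying on the bench at the far left: 247 mm long, 26 wide, 28 high; origin at the centre of its underside. Leave it alone.
- nail_tin: Round tin with a red lid at the far right, 73 mm across, 60 mm high; origin at the centre of its underside. Leave it alone.

How it is judged:
On the way:
1. all four screwdrivers lie down in their slots while the lid is still open (x of driver_left_grip in the frame of case between -0.069 and -0.037 m and y of driver_left_grip in the frame of case between 0.068 and 0.088 m and z of each of driver_left_grip, driver_loose_grip, driver_proud_grip, driver_right_grip in the frame of case below 0.026 m and angle between the x axis of each of driver_left_grip, driver_loose_grip, driver_proud_grip, driver_right_grip and the x axis of case, either way round below 0.1 rad and x of driver_loose_grip in the frame of case between 0.037 and 0.069 m and y of driver_loose_grip in the frame of case between 0.016 and 0.036 m and x of driver_proud_grip in the frame of case between -0.069 and -0.037 m and y of driver_proud_grip in the frame of case between -0.036 and -0.016 m and x of driver_right_grip in the frame of case between 0.037 and 0.069 m and y of driver_right_grip in the frame of case between -0.088 and -0.068 m and value of joint case_lid above 0.5 rad), for 0.2 s.
At the end, for the whole second after the job is handed in: Lid shut within 0.03 rad (8 mm at its edge); under it all four screwdrivers at rest in their own slots, handles at the ends named: handle centre within 16 mm along and 10 mm across of its place and under 26 mm above the bench (19 when seated), parallel to the slot within 0.1 rad (x of driver_left_grip in the frame of case between -0.069 and -0.037 m and y of driver_left_grip in the frame of case between 0.068 and 0.088 m and z of each of driver_left_grip, driver_loose_grip, driver_proud_grip, driver_right_grip in the frame of case below 0.026 m and angle between the x axis of each of driver_left_grip, driver_loose_grip, driver_proud_grip, driver_right_grip and the x axis of case, either way round below 0.1 rad and x of driver_loose_grip in the frame of case between 0.037 and 0.069 m and y of driver_loose_grip in the frame of case between 0.016 and 0.036 m and x of driver_proud_grip in the frame of case between -0.069 and -0.037 m and y of driver_proud_grip in the frame of case between -0.036 and -0.016 m and x of driver_right_grip in the frame of case between 0.037 and 0.069 m and y of driver_right_grip in the frame of case between -0.088 and -0.068 m and value of joint case_lid below 0.03 rad); the robot touches nothing.
It fails at once if the tape measure was moved (more than 30 mm) (distance of tape_measure from where it was at the start of the episode above 0.03 m).
It fails at once if the chisel was moved (more than 30 mm) (distance of chisel from where it was at the start of the episode above 0.03 m).
It fails at once if the tin was moved (more than 30 mm) (distance of nail_tin from where it was at the start of the episode above 0.03 m).
It also fails if it takes over 72 s, if anything falls off the work surface, if the arm or the gripper's body presses on something with over 40 N, if the wrist force passes 120 N, or if a joint passes its speed limit or range.

## Working session

There is one attempt and no reset: what is moved stays moved. The work goes in short steps, each a Python script; the robot and the scene stay as the last script left them, time stands still between calls to the robot, and variables do not carry over. Pictures are saved under pics/ and viewed, and the job is handed in when it is done.

```bash
ls; mkdir -p pics; cat > h.py <<'E'
import numpy as np, cv2
from plant import r, gripper_to, inverse_kinematics, vision, models, telemetry
from scipy.spatial.transform import Rotation as R
def save(img,name): cv2.imwrite('pics/'+name,img[:,:,::-1])
def q(Rm):
    x=R.from_matrix(Rm).as_quat(); return [x[3],x[0],x[1],x[2]]
def state(): print('t',telemetry.current_t(),'p',np.round(telemetry.current_ee_pos(),4),'q',np.round(telemetry.current_tool_rot(),3),'j',np.round(telemetry.current_joints(),3),'F',np.round(telemetry.current_wrist_force(),1),'o',telemetry.current_opening())
E
python3 - <<'E'
from h import *
state()
for n in ['side','top','wrist']:
    save(vision.snapshot(n),n+'0.png')
    c=vision.get_calibration(n); print(n,{k:np.round(v,3) for k,v in c.items()})
for t in ['case','bar_back','bar_front','lid_hinge_mid','lid_edge','slot_back','slot_front','driver_loose_grip','driver_proud_grip','driver_left_grip','driver_right_grip','tape_measure','chisel','nail_tin']:
    for n in ['top','side']:
        print(t,n,[(np.round(d['at'],3),round(d['score'],2)) for d in models.mark_of(t,n)][:3])
state()
E
```

```text
pics
t 0.0 p [0.2523 0.5161 0.2296] q [ 0.     0.848  0.529 -0.001] j [ 0.995  0.277  1.506 -0.     1.361 -0.121] F [ 0.1 -0.2  0.8] o 0.0939052134692751
side {'fx': np.float64(413.647), 'fy': np.float64(413.647), 'cx': np.float64(278.967), 'cy': np.float64(221.338), 'D': array([-0.069,  0.   ,  0.   ,  0.   ,  0.   ]), 'position': array([0.416, 1.182, 0.683]), 'orientation': array([ 0.033, -0.061,  0.851, -0.52 ])}
top {'fx': np.float64(475.585), 'fy': np.float64(475.585), 'cx': np.float64(271.106), 'cy': np.float64(208.838), 'D': array([-0.058,  0.   ,  0.   ,  0.   ,  0.   ]), 'position': array([ 0.306, -0.033,  1.472]), 'orientation': array([ 0.066, -0.703,  0.706, -0.055])}
wrist {'fx': np.float64(349.558), 'fy': np.float64(349.558), 'cx': np.float64(280.83), 'cy': np.float64(209.541), 'D': array([-0.012,  0.   ,  0.   ,  0.   ,  0.   ]), 'position': array([0.19 , 0.548, 0.383]), 'orientation': array([0.103, 0.842, 0.526, 0.063])}
case top [(array([ 0.549, -0.04 ,  0.002]), 0.59)]
case side [(array([ 0.553, -0.038, -0.001]), 0.82)]
bar_back top [(array([ 0.636, -0.029,  0.038]),
[... 1406 characters left out ...]
 0.554, -0.497, -0.   ]), 0.32)]
driver_right_grip side [(array([ 0.608, -0.111,  0.024]), 0.76)]
tape_measure top [(array([ 0.514, -0.324, -0.   ]), 0.9)]
tape_measure side [(array([ 0.511, -0.32 , -0.001]), 0.77), (array([ 0.677, -0.026,  0.037]), 0.46)]
chisel top [(array([ 0.557,  0.445, -0.005]), 0.81)]
chisel side [(array([0.552, 0.447, 0.   ]), 0.73), (array([ 0.51 , -0.319, -0.   ]), 0.18)]
nail_tin top [(array([ 0.552, -0.498, -0.003]), 0.69), (array([0.566, 0.339, 0.012]), 0.3)]
nail_tin side [(array([ 0.56 , -0.499,  0.002]), 0.59)]
t 1.55 p [0.2526 0.5166 0.2305] q [-0.     0.848  0.53   0.   ] j [ 0.995  0.276  1.505  0.     1.361 -0.121] F [ 0.6 -0.3  0.2] o 0.09406459719284196
```

View pics/top0.png

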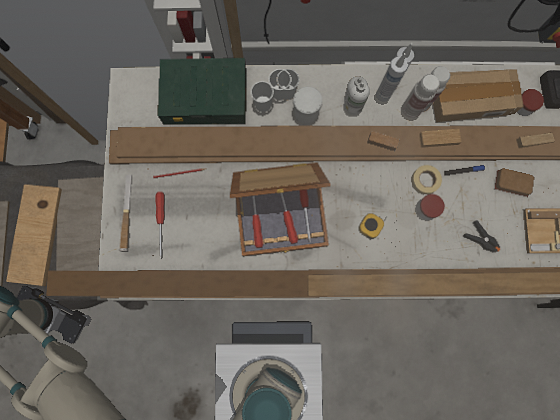

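View pics/side0.png

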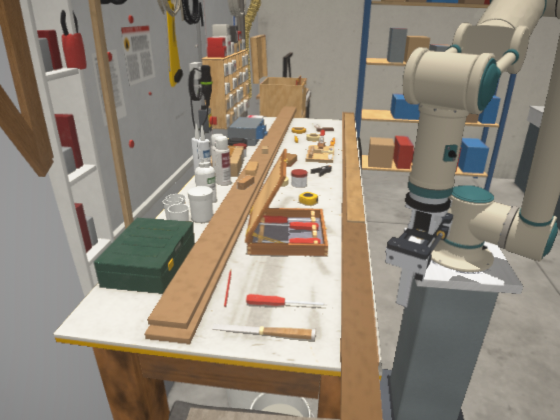

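View pics/wrist0.png

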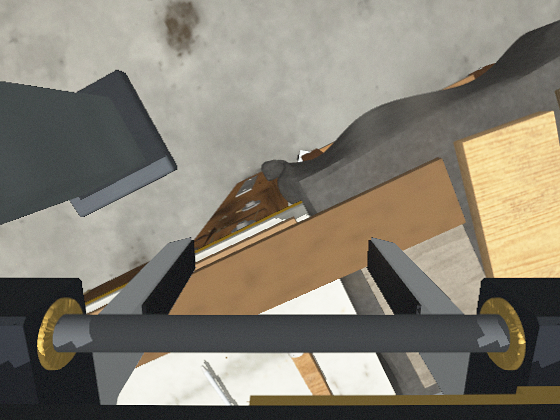

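```bash
cat >> h.py <<'E'
def ray(name,uv,cal=None):
    c=cal or vision.get_calibration(name)
    K=np.array([[c['fx'],0,c['cx']],[0,c['fy'],c['cy']],[0,0,1]])
    p=cv2.undistortPoints(np.array(uv,float).reshape(-1,1,2),K,np.array(c['D'])).reshape(-1,2)
    d=np.c_[p,np.ones(len(p))]
    w=c['orientation']; Rm=R.from_quat([w[1],w[2],w[3],w[0]]).as_matrix()
    return np.array(c['position']), d@Rm.T
def onz(name,uv,z,cal=None):
    o,d=ray(name,uv,cal); return o+d*((z-o[2])/d[:,2])[:,None]
E
python3 - <<'E'
from h import *
im=cv2.imread('pics/top0.png'); save(cv2.resize(im[150:270,215:345],None,fx=6,fy=6,interpolation=2)[:,:780,::-1][:600],'ztop.png')
im=cv2.imread('pics/side0.png'); save(cv2.resize(im[150:270,225:355],None,fx=6,fy=5,interpolation=2)[:,:780,::-1],'zside.png')
for n,z in [('top',0.008),('side',0.008)]:
  for d in models.regions_of('driver_loose_grip',n)[:1]:
    m=d['pixels']; v,u=np.nonzero(m); P=onz(n,np.c_[u,v],z)[:,:2]
    mu=P.mean(0); w,V=np.linalg.eigh(np.cov((P-mu).T)); a=V[:,1]*np.sign(V[0,1]); s=(P-mu)@a
    print(n,d['score'],m.sum(),'dir deg',np.degrees(np.arctan2(a[1],a[0])),'ends',mu+a*s.min(),mu+a*s.max())
E
```

```text
top 0.52 280 dir deg 1.981818385121923 ends [0.5126905  0.33945533] [0.61534885 0.34300762]
side 0.76 432 dir deg 1.6898288293088144 ends [0.4154455  0.32686924] [0.61582727 0.33278082]
```

View pics/ztop.png

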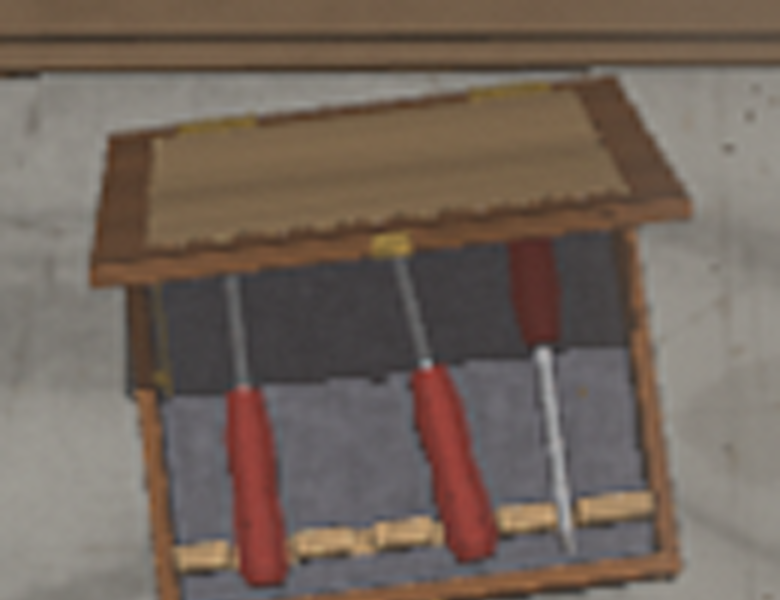

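View pics/zside.png

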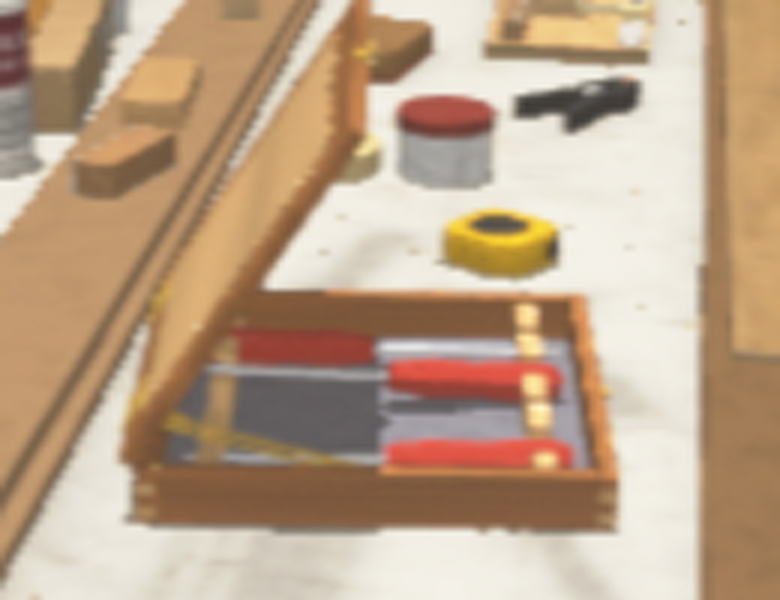

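```bash
cat >> h.py <<'E'
def fit2(L,W):
    L=np.array(L);W=np.array(W);a=L-L.mean(0);b=W-W.mean(0)
    th=np.arctan2((a[:,0]*b[:,1]-a[:,1]*b[:,0]).sum(),(a*b).sum())
    c,s=np.cos(th),np.sin(th);M=np.array([[c,-s],[s,c]]);o=W.mean(0)-M@L.mean(0)
    return o,th,W-(L@M.T+o)
CO=None
def ori(yaw,tilt):
    f=np.array([np.cos(yaw),np.sin(yaw),0]);l=np.array([-np.sin(yaw),np.cos(yaw),0]);Z=np.array([0,0,1.])
    return np.c_[l,np.sin(tilt)*Z+np.cos(tilt)*f,np.sin(tilt)*f-np.cos(tilt)*Z]
def tcp(g,Rm): return list(np.array(g)-0.006*Rm[:,2])
E
python3 - <<'E'
from h import *
pts={'case':(0,0),'bb':(.088,0),'bf':(-.088,0),'h':(.125,0),'sb':(.053,.026),'sf':(-.053,-.026),'l':(-.053,.078),'r':(.053,-.078)}
T={'case':(.549,-.04),'bb':(.636,-.029),'bf':(.468,-.048),'h':(.674,-.029),'sb':(.603,-.007),'sf':(.503,-.068),'l':(.490,.031),'r':(.606,-.113)}
S={'case':(.553,-.038),'bb':(.640,-.029),'bf':(.462,-.048),'h':(.676,-.027),'sb':(.602,-.004),'sf':(.500,-.068),'l':(.488,.034),'r':(.608,-.111)}
for D in (T,S): 
    o,th,res=fit2(list(pts.values()),[D[k] for k in pts]); print(o,th,np.round(res*1e3,1).tolist())
o,th,res=fit2(list(pts.values())*2,[T[k] for k in pts]+[S[k] for k in pts]); print(o,th)
M=np.array([[np.cos(th),-np.sin(th)],[np.sin(th),np.cos(th)]])
def W(x,y,z): return np.r_[o+M@[x,y],z]
for nm,g,yaw,t in [('proudhover',W(-.053,-.026,.12),th+.14,.35),('proud',W(-.045,-.026,.03),th+.14,.35),('loosehover',[.54,.34,.12],.035,.6),('loose',[.54,.34,.022],.035,.6),('ph',W(.025,.026,.09),th,.6),('pl',W(.025,.026,.028),th,.6),('lid0',W(.02,0,.28),th,0),('lid1',W(-.11,0,.05),th,0)]:
    Rm=ori(yaw,t); print(nm,np.round(g,3),inverse_kinematics(tcp(g,Rm),q(Rm)))
E
```

```text
[ 0.55056563 -0.03930564] 0.09168913216322504 [[-1.6, -0.7], [-2.2, 2.2], [5.1, -0.6], [-1.0, -1.1], [2.0, 1.6], [2.8, 2.0], [-0.6, -2.5], [-4.5, -0.9]]
[ 0.5505732  -0.03788567] 0.09683385553578222 [[2.4, -0.1], [1.8, 0.4], [-1.0, -1.6], [1.0, -1.2], [1.2, 2.9], [-0.3, 0.9], [-2.3, -0.6], [-2.9, -0.6]]
[ 0.55056942 -0.03859627] 0.09430079906316972
proudhover [ 0.5   -0.069  0.12 ] [-0.43654007  0.11901215  2.06980843  0.33618775  0.7025363  -2.47205468]
proud [ 0.508 -0.069  0.03 ] [-0.42616187  0.27440884  2.1812596   0.49958806  0.4546077  -2.65709647]
loosehover [0.54 0.34 0.12] [ 0.640173    0.28544873  1.97504858 -0.75523355  0.48774102 -0.35828342]
loose [0.54  0.34  0.022] None
ph [ 0.573 -0.01   0.09 ] None
pl [ 0.573 -0.01   0.028] [-0.27347599  0.33414607  2.29873833  1.84993532  0.21278916  2.54845769]
lid0 [ 0.57  -0.037  0.28 ] [-1.85966862e-01  2.45529345e-01  1.41110476e+00 -4.44089210e-16
  1.48495855e+00 -1.85106399e+00]
lid1 [ 0.441 -0.049  0.05 ] [-2.67572811e-01  2.60935471e-01  2.03265889e+00 -4.44089210e-16
  8.47998293e-01 -1.93266994e+00]
```

```bash
cat >> h.py <<'E'
co=np.array([.55057,-.0386]); cth=.0943
def W(x,y,z):
    c,s=np.cos(cth),np.sin(cth); return np.r_[co+np.array([[c,-s],[s,c]])@[x,y],z]
FL=np.diag([-1.,-1,1])
E
python3 - <<'E'
from h import *
for nm,g,yaw in [('proud',W(-.045,-.026,.03),cth+.14),('proudup',W(-.045,-.026,.05),cth),('looseh',[.54,.34,.12],.035),('loose',[.54,.34,.022],.035),('ph',W(.02,.026,.09),cth),('pl',W(.02,.026,.028),cth)]:
  print(nm)
  for t in np.arange(.2,1.3,.1):
    o=[]
    for F in (np.eye(3),FL):
      Rm=ori(yaw,t)@F
      j=inverse_kinematics(tcp(g,Rm),q(Rm)); o.append(None if j is None else np.round(j,2).tolist())
    print(round(t,2),*o)
E
```

```text
proud
0.2 [-0.35, 0.3, 2.06, 0.19, 0.61, -2.3] [-0.35, 0.3, 2.06, 0.19, 0.61, 0.84]
0.3 [-0.4, 0.28, 2.14, 0.37, 0.5, -2.51] [-0.4, 0.28, 2.14, 0.37, 0.5, 0.63]
0.4 None [-0.45, 0.27, 2.22, 0.66, 0.42, 0.3]
0.5 None [-0.52, 0.27, 2.3, 1.07, 0.38, -0.16]
0.6 [-0.58, 0.29, 2.38, 1.5, 0.43, 2.49] [-0.58, 0.29, 2.38, 1.5, 0.43, -0.65]
0.7 [-0.66, 0.34, 2.46, 1.81, 0.54, 2.1] [-0.66, 0.34, 2.46, 1.81, 0.54, -1.04]
0.8 [-0.73, 0.41, 2.54, 2.0, 0.71, 1.81] [-0.73, 0.41, 2.54, 2.0, 0.71, -1.33]
0.9 [-0.81, 0.52, 2.62, 2.1, 0.9, 1.57] [-0.81, 0.52, 2.62, 2.1, 0.9, -1.57]
1.0 None None
1.1 None None
1.2 None None
proudup
0.2 [-0.33, 0.27, 2.05, 0.14, 0.65, -2.1] [-0.33, 0.27, 2.05, 0.14, 0.65, 1.04]
0.3 [-0.37, 0.24, 2.13, 0.27, 0.52, -2.25] [-0.37, 0.24, 2.13, 0.27, 0.52, 0.89]
0.4 [-0.41, 0.22, 2.21, 0.5, 0.4, -2.51] [-0.41, 0.22, 2.21, 0.5, 0.4, 0.63]
0.5 None [-0.46, 0.22, 2.29, 0.93, 0.32, 0.17]
0.6 [-0.51, 0.23, 2.38, 1.51, 0.33, 2.68] [-0.51, 0.23, 2.38, 1.51, 0.33, -0.46]
0.7 [-0.57, 0.26, 2.47, 1.96, 0.44, 2.18] [-0.57, 0.26, 2.47, 1.96, 0.44, -0.96]
0.8 [-0.64, 0.33, 2.56, 2.2, 0.63,
[... 2354 characters left out ...]
37, 1.96, 0.09, 0.62, -1.91] [-0.18, 0.37, 1.96, 0.09, 0.62, 1.23]
0.3 [-0.2, 0.34, 2.05, 0.19, 0.47, -2.02] [-0.2, 0.34, 2.05, 0.19, 0.47, 1.12]
0.4 [-0.22, 0.32, 2.13, 0.39, 0.33, -2.23] [-0.22, 0.32, 2.13, 0.39, 0.33, 0.91]
0.5 None [-0.25, 0.32, 2.22, 0.91, 0.21, 0.37]
0.6 [-0.28, 0.33, 2.31, 1.87, 0.22, 2.52] [-0.28, 0.33, 2.31, 1.87, 0.22, -0.62]
0.7 [-0.31, 0.36, 2.4, 2.38, 0.38, 1.98] [-0.31, 0.36, 2.4, 2.38, 0.38, -1.16]
0.8 [-0.35, 0.42, 2.49, 2.57, 0.6, 1.75] [-0.35, 0.42, 2.49, 2.57, 0.6, -1.4]
0.9 [-0.39, 0.52, 2.58, 2.65, 0.86, 1.6] [-0.39, 0.52, 2.58, 2.65, 0.86, -1.55]
1.0 [-0.43, 0.67, 2.67, 2.67, 1.17, 1.47] [-0.43, 0.67, 2.67, 2.67, 1.17, -1.68]
1.1 None None
1.2 None None
```

```bash
python3 - <<'E'
from h import *
Rm=ori(.15,.25); r.move_to(tcp(W(-.16,.02,.20),Rm),q(Rm)); state()
Rm=ori(cth+.1,.25); r.move_to(tcp(W(-.075,-.022,.14),Rm),q(Rm)); state()
save(vision.snapshot('wrist'),'w1.png'); save(vision.snapshot('side'),'s1.png')
for t in ['driver_proud_grip','bar_back','bar_front','slot_back','slot_front','driver_right_grip','driver_left_grip','lid_hinge_mid','case']:
    print(t,[(np.round(d['at'],3),round(d['score'],2)) for d in models.mark_of(t,'wrist')][:3])
state()
E
```

```text
t 3.6917 p [ 0.3882 -0.0337  0.206 ] q [0.081 0.647 0.752 0.095] j [-0.389 -0.128  2.049  0.151  1.009 -2.177] F [-0.1  0.1 -0.4] o 0.09424325964565895
t 4.2167 p [ 0.476  -0.0671  0.145 ] q [0.078 0.63  0.767 0.096] j [-0.391  0.093  2.007  0.184  0.844 -2.266] F [-0.3  0.4  0.2] o 0.09407390669405104
driver_proud_grip [(array([ 0.504, -0.069,  0.027]), 0.57)]
bar_back [(array([ 0.64, -0.03,  0.04]), 0.86)]
bar_front [(array([ 0.465, -0.044,  0.035]), 0.64)]
slot_back [(array([ 0.601, -0.001,  0.02 ]), 0.66)]
slot_front [(array([ 0.498, -0.073,  0.021]), 0.88)]
driver_right_grip [(array([ 0.612, -0.113,  0.019]), 0.85)]
driver_left_grip [(array([0.494, 0.031, 0.02 ]), 0.68)]
lid_hinge_mid [(array([ 0.676, -0.027,  0.045]), 0.7)]
case [(array([ 0.554, -0.035,  0.001]), 0.78)]
t 4.7667 p [ 0.4764 -0.0678  0.1462] q [0.08  0.63  0.766 0.096] j [-0.392  0.091  2.007  0.184  0.843 -2.266] F [ 0.4 -0.1 -0.3] o 0.09400060966696554
```

View pics/w1.png

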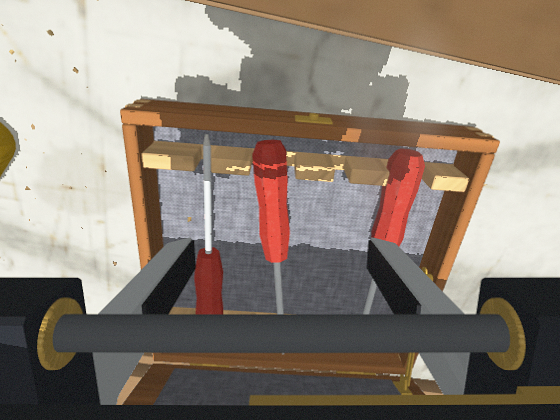

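View pics/s1.png

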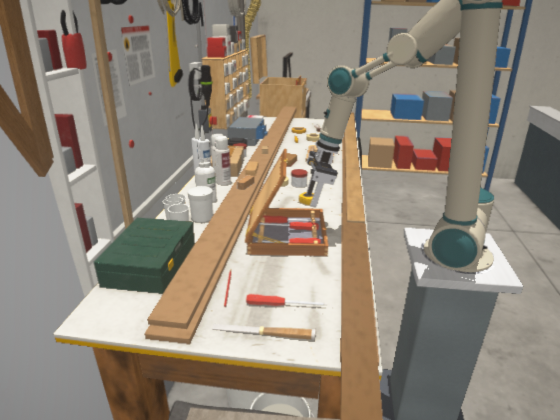

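```bash
python3 - <<'E'
from h import *
im=cv2.imread('pics/w1.png'); save(cv2.resize(im[120:330,120:480],None,fx=2.2,fy=2.2,interpolation=2)[:,:,::-1],'w1z.png')
c=vision.get_calibration('wrist')
m=models.regions_of('driver_proud_grip','wrist')
for d in m[:2]:
    v,u=np.nonzero(d['pixels']); print(d['score'],len(u),u.min(),u.max(),v.min(),v.max())
    for row in range(v.min(),v.max(),15): print(row,u[v==row].min() if (v==row).any() else None,u[v==row].max() if (v==row).any() else None)
E
```

```text
0.79 3920 252 289 140 354
140 262 278
155 252 285
170 253 286
185 255 285
200 257 285
215 259 287
230 260 289
245 262 287
260 267 283
275 274 280
290 275 281
305 276 282
320 None None
335 None None
350 None None
0.3 64237 121 499 99 404
99 137 159
114 121 333
129 123 480
144 125 498
159 127 492
174 128 486
189 131 482
204 132 475
219 135 470
234 137 464
249 138 458
264 140 452
279 189 446
294 180 381
309 173 390
324 None None
339 None None
354 153 417
369 148 411
384 137 416
399 125 248
```

View pics/w1z.png

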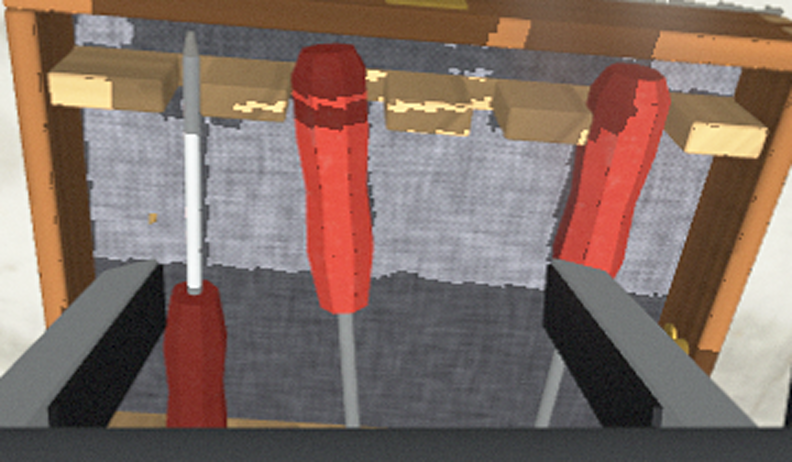

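```bash
python3 - <<'E'
from h import *
P=np.vstack([onz('wrist',[(269,150)],.017),onz('wrist',[(275,255)],.031),onz('wrist',[(279,305)],.034)])
print(P); d=P[1]-P[0]; d2=P[2]-P[0]; print(np.arctan2(d[1],d[0]),np.arctan2(d2[1],d2[0]),np.linalg.norm(d))
def L(p):
    c,s=np.cos(-cth),np.sin(-cth); return np.array([[c,-s],[s,c]])@(p[:2]-co)
print([L(p) for p in P], L((P[0]+P[1])/2))
# gap edges at bar top z .036 (zoom coords/2.2 + off)
for uv in [(290,85),(388,78),(470,95),(497,85),(590,110),(668,100),(180,58),(203,62)]:
    p=onz('wrist',[(uv[0]/2.2+120,uv[1]/2.2+120)],.036)[0]; print(uv,np.round(L(p),4))
E
```

```text
[[ 0.46002996 -0.07944298  0.017     ]
 [ 0.5466856  -0.05807106  0.031     ]
 [ 0.59936199 -0.04427746  0.034     ]]
0.24180484517900172 0.24722348911640155 0.09034355439096145
[array([-0.09398356, -0.03213624]), array([-0.00570055, -0.01901879]), array([ 0.04804062, -0.0102465 ])] [-0.04984205 -0.02557752]
(290, 85) [-0.0926 -0.044 ]
(388, 78) [-0.0983 -0.012 ]
(470, 95) [-0.0952  0.0158]
(497, 85) [-0.0995  0.0241]
(590, 110) [-0.094   0.0569]
(668, 100) [-0.1002  0.082 ]
(180, 58) [-0.0982 -0.0801]
(203, 62) [-0.0976 -0.0727]
```

```bash
python3 - <<'E'
from h import *
gripper_to(.06)
Rm=ori(.243,.3)
r.move_to(tcp(W(-.050,-.0256,.10),Rm),q(Rm))
print(r.move_l(tcp(W(-.050,-.0256,.030),Rm),guard=12)); state()
gripper_to(0.0,30); state()
r.move_l(tcp(W(-.050,-.0256,.050),Rm)); state()
Rm=ori(cth,.3); r.move_l(tcp(W(-.052,-.026,.050),Rm),q(Rm)); state()
save(vision.snapshot('wrist'),'w2.png'); save(vision.snapshot('side'),'s2.png')
print([(np.round(d['at'],3),round(d['score'],2)) for d in models.mark_of('driver_proud_grip','side')][:3])
im=cv2.imread('pics/s2.png'); save(cv2.resize(im[150:270,225:355],None,fx=6,fy=5,interpolation=2)[:,:780,::-1],'s2z.png')
E
```

```text
False
t 6.4417 p [ 0.5023 -0.0695  0.0369] q [0.093 0.609 0.779 0.118] j [-0.406  0.275  2.15   0.379  0.504 -2.534] F [-0.8  0.1 -0.3] o 0.05982030584232405
t 7.075 p [ 0.5016 -0.0693  0.0359] q [0.092 0.609 0.779 0.118] j [-0.407  0.276  2.151  0.38   0.503 -2.535] F [-1.   0.1  3.4] o 0.02519073496422603
t 7.3583 p [ 0.5019 -0.0693  0.0561] q [0.093 0.609 0.779 0.118] j [-0.406  0.242  2.126  0.344  0.558 -2.494] F [-0.9  0.5 -2. ] o 0.02541327358634202
t 7.7 p [ 0.4989 -0.069   0.055 ] q [0.1   0.664 0.732 0.11 ] j [-0.375  0.233  2.143  0.276  0.515 -2.266] F [-0.1  0.8 -0.8] o 0.024979023038927347
[(array([ 0.501, -0.068,  0.041]), 0.79), (array([ 0.465, -0.046,  0.034]), 0.68)]
```

View pics/w2.png

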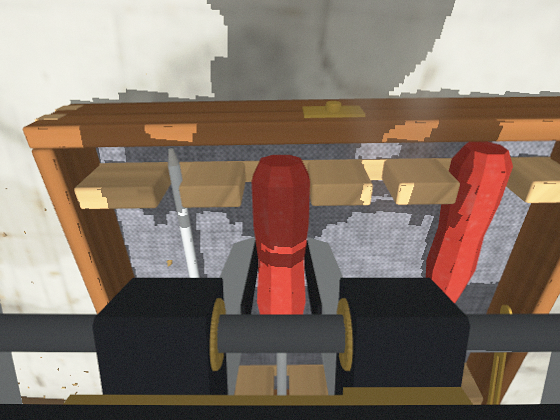

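View pics/s2z.png

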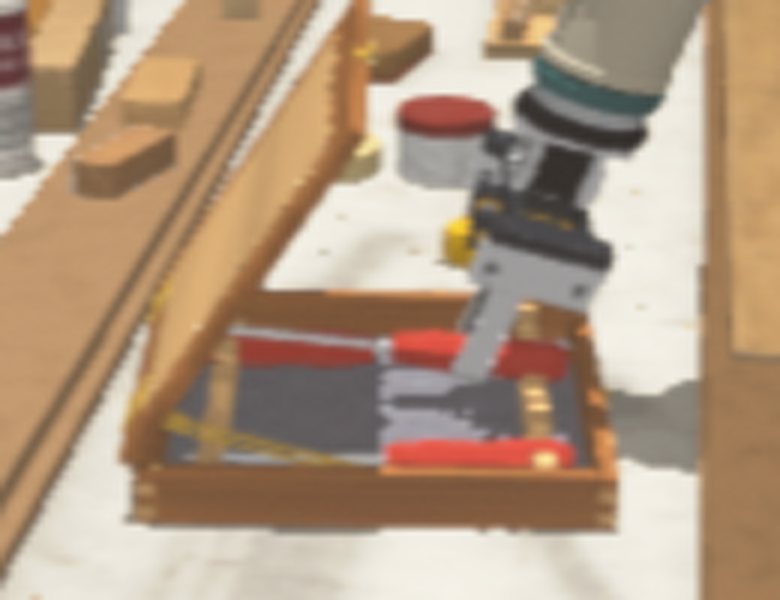

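```bash
python3 - <<'E'
import cv2
im=cv2.imread('pics/w2.png'); cv2.imwrite('pics/w2z.png',cv2.resize(im[340:400,220:345],None,fx=6,fy=6,interpolation=2))
E
```

```text
(no output)
```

View pics/w2z.png

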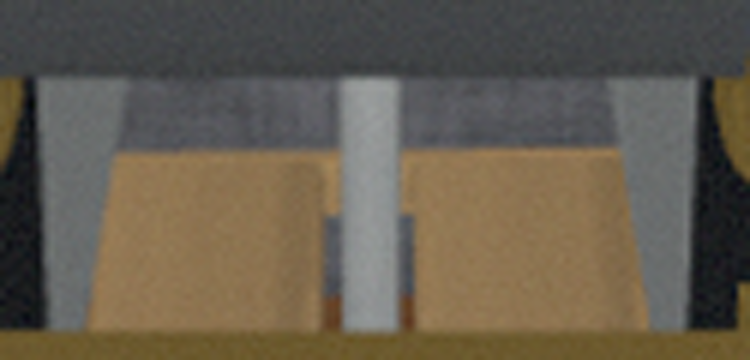

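```bash
python3 - <<'E'
from h import *
Rm=ori(cth,.13); print(r.move_l(tcp(W(-.052,-.026,.042),Rm),q(Rm),vel=.08,guard=10)); state()
print(r.move_l(tcp(W(-.052,-.026,.0285),Rm),vel=.08,guard=8)); state()
save(vision.snapshot('wrist'),'w3.png'); save(vision.snapshot('side'),'s3.png')
im=cv2.imread('pics/s3.png'); save(cv2.resize(im[150:270,225:355],None,fx=6,fy=5,interpolation=2)[:,:780,::-1],'s3z.png')
E
```

```text
False
t 8.225 p [ 0.5011 -0.0693  0.0476] q [0.044 0.671 0.739 0.049] j [-0.313  0.298  2.015  0.081  0.711 -2.038] F [ 0.5 -0.4 -1.9] o 0.025437861973510754
False
t 8.5417 p [ 0.4988 -0.0692  0.0339] q [0.043 0.672 0.738 0.048] j [-0.314  0.316  2.034  0.083  0.675 -2.04 ] F [ 0.1  0.6 -1.4] o 0.025317007746500354
```

View pics/w3.png

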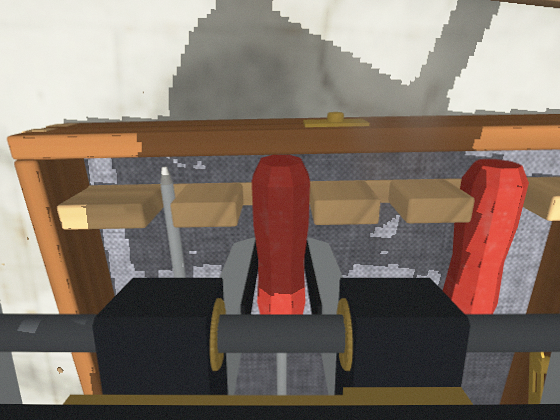

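View pics/s3z.png

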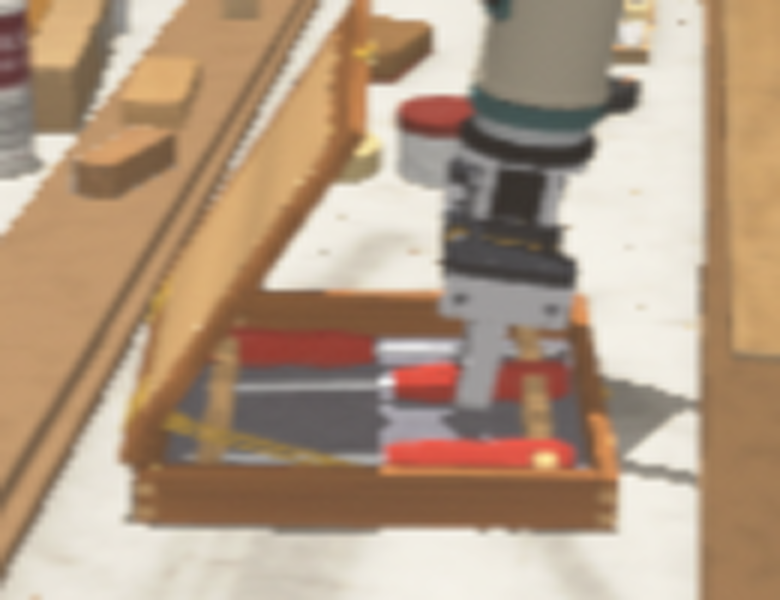

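The shank sits in its gap and the tool is down at the back bar (side view about (310,380)). I'll release it and check.

```bash
python3 - <<'E'
from h import *
gripper_to(.05); 
Rm=ori(cth,.25); r.move_l(tcp(W(-.06,-.026,.07),ori(cth,.13)),vel=.2)
r.move_l(tcp(W(-.075,-.0,.14),Rm),q(Rm),vel=.3); state()
gripper_to(.094)
save(vision.snapshot('wrist'),'w4.png'); save(vision.snapshot('side'),'s4.png')
im=cv2.imread('pics/s4.png'); save(cv2.resize(im[150:270,225:355],None,fx=6,fy=5,interpolation=2)[:,:780,::-1],'s4z.png')
for t in ['driver_proud_grip','slot_front','driver_left_grip','driver_right_grip','slot_back','bar_front','bar_back']:
  for n in ['wrist','side']:
    print(t,n,[(np.round(d['at'],3),round(d['score'],2)) for d in models.mark_of(t,n)][:2])
E
```

```text
t 9.9917 p [ 0.4739 -0.0456  0.1457] q [0.084 0.668 0.734 0.092] j [-0.32   0.077  2.024  0.137  0.815 -2.068] F [ 0.   0.1 -0. ] o 0.04986227223106013
driver_proud_grip wrist [(array([ 0.499, -0.069,  0.022]), 0.77)]
driver_proud_grip side [(array([ 0.496, -0.066,  0.018]), 0.47), (array([0.492, 0.032, 0.022]), 0.44)]
slot_front wrist [(array([ 0.5  , -0.072,  0.022]), 0.8), (array([ 0.553, -0.04 ,  0.002]), 0.61)]
slot_front side [(array([ 0.5  , -0.066,  0.018]), 0.62)]
driver_left_grip wrist [(array([0.491, 0.032, 0.022]), 0.61)]
driver_left_grip side [(array([0.488, 0.033, 0.022]), 0.63)]
driver_right_grip wrist [(array([ 0.61 , -0.111,  0.018]), 0.58)]
driver_right_grip side [(array([ 0.61 , -0.11 ,  0.022]), 0.73)]
slot_back wrist [(array([ 0.6  , -0.006,  0.019]), 0.65)]
slot_back side [(array([ 0.601, -0.004,  0.021]), 0.95), (array([0.553, 0.445, 0.002]), 0.63)]
bar_front wrist [(array([ 0.467, -0.049,  0.035]), 0.79)]
bar_front side [(array([ 0.466, -0.048,  0.035]), 0.72)]
bar_back wrist []
bar_back side [(array([ 0.64 , -0.029,  0.034]), 0.96), (array([ 0.567, -0.038,  0.264]), 0.2)]
```

View pics/w4.png

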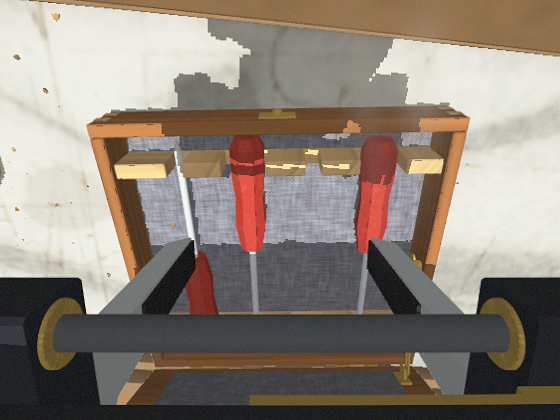

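View pics/s4z.png

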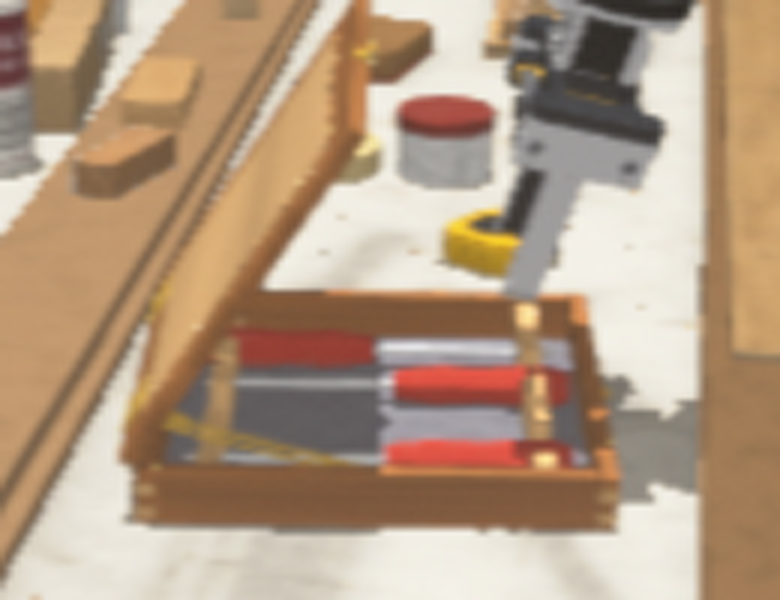

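```bash
python3 - <<'E'
from h import *
Rm=ori(.033,.4); r.move_to(tcp([.46,.34,.15],Rm),q(Rm)); state()
save(vision.snapshot('wrist'),'w5.png')
for t in ['driver_loose_grip']:
    print(t,[(np.round(d['at'],3),round(d['score'],2)) for d in models.mark_of(t,'wrist')][:2])
d=models.regions_of('driver_loose_grip','wrist')
if d:
    v,u=np.nonzero(d[0]['pixels']); print(d[0]['score'],len(u))
    for row in range(v.min(),v.max()+1,12):
        uu=u[v==row]
        if len(uu): print(row,uu.min(),uu.max(),np.round(onz('wrist',[((uu.min()+uu.max())/2,row)],.012)[0],4))
E
```

```text
t 13.05 p [0.4578 0.3392 0.1554] q [0.138 0.682 0.704 0.142] j [ 0.663  0.193  1.902 -0.345  0.749 -0.721] F [ 0.6  0.2 -0.3] o 0.09395275669122537
driver_loose_grip [(array([0.566, 0.339, 0.012]), 0.75)]
0.9 2908
75 271 271 [0.4065 0.3311 0.012 ]
87 269 275 [0.415  0.3319 0.012 ]
99 268 275 [0.4238 0.3317 0.012 ]
111 269 276 [0.4331 0.3326 0.012 ]
123 269 276 [0.4427 0.3328 0.012 ]
135 270 276 [0.4527 0.3334 0.012 ]
147 270 275 [0.4632 0.3332 0.012 ]
159 270 277 [0.4742 0.3342 0.012 ]
171 271 277 [0.4857 0.3348 0.012 ]
183 271 277 [0.4977 0.3351 0.012 ]
195 270 281 [0.5103 0.3367 0.012 ]
207 264 287 [0.5236 0.337  0.012 ]
219 263 288 [0.5376 0.3373 0.012 ]
231 263 288 [0.5523 0.3376 0.012 ]
243 265 287 [0.5679 0.3385 0.012 ]
255 264 288 [0.5843 0.3389 0.012 ]
267 264 288 [0.6017 0.3393 0.012 ]
279 269 283 [0.6202 0.3397 0.012 ]
```

View pics/w5.png

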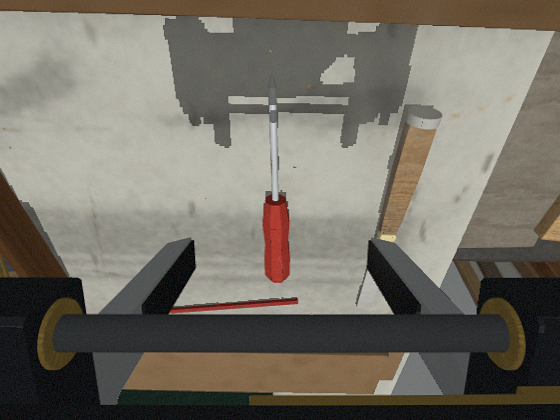

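```bash
python3 - <<'E'
from h import *
gripper_to(.06)
Rm=ori(.04,.4); g=np.array([.538,.3375,.0])
r.move_to(tcp(g+[-.02,0,.09],Rm),q(Rm))
print(r.move_l(tcp(g+[0,0,.0235],Rm),guard=12)); state()
gripper_to(0.0,30); state()
r.move_l(tcp(g+[0,0,.16],Rm),vel=.25); state()
# pre-place : handle offset (-60, h 90)
Rm=ori(cth,.4)
r.move_to(tcp(W(.022-.13,.026,.19),Rm),q(Rm)); state()
save(vision.snapshot('wrist'),'w6.png'); save(vision.snapshot('side'),'s6.png')
E
```

```text
False
t 14.9417 p [0.5357 0.338  0.0302] q [0.138 0.679 0.707 0.144] j [ 0.566  0.425  1.945 -0.455  0.46  -0.667] F [-0.1  0.4  0.9] o 0.059782534981347044
t 15.5833 p [0.5357 0.3374 0.0294] q [0.138 0.679 0.707 0.143] j [ 0.565  0.426  1.946 -0.456  0.46  -0.667] F [-1.5 -1.4  2.2] o 0.02523811865788431
t 16.2833 p [0.5346 0.3367 0.164 ] q [0.137 0.679 0.707 0.142] j [ 0.565  0.259  1.781 -0.283  0.773 -0.875] F [-0.1 -0.2 -0.6] o 0.02504027570989811
t 17.6833 p [ 0.4383 -0.0229  0.195 ] q [0.133 0.66  0.725 0.147] j [-0.356 -0.105  2.108  0.241  0.79  -2.161] F [-0.3  0.7 -0.2] o 0.024763116818090736
```

View pics/w6.png

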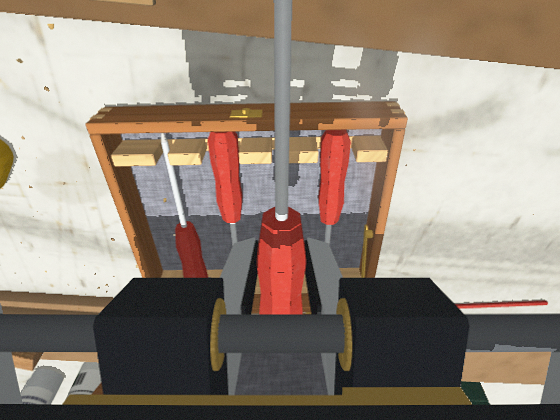

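View pics/s6.png

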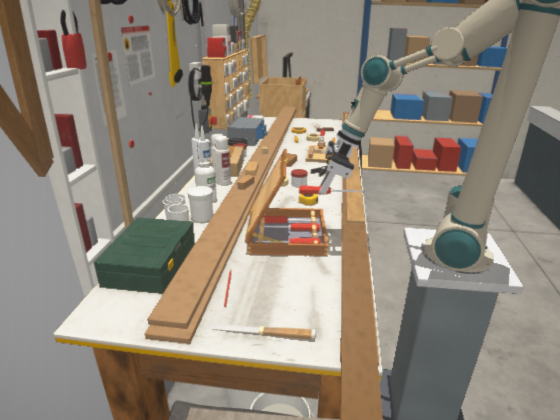

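```bash
python3 - <<'E'
from h import *
Rm=ori(cth,.4); 
P=lambda off,h: tcp(W(.026+off,.026,.030+h),Rm)
print(r.move_l(P(-.055,.08),vel=.25,guard=12)); print(r.move_l(P(-.010,.043),vel=.12,guard=10)); state()
save(vision.snapshot('wrist'),'w7.png'); save(vision.snapshot('side'),'s7.png'); save(vision.snapshot('top'),'t7.png')
im=cv2.imread('pics/s7.png'); save(cv2.resize(im[150:270,225:355],None,fx=6,fy=5,interpolation=2)[:,:780,::-1],'s7z.png')
im=cv2.imread('pics/t7.png'); save(cv2.resize(im[150:270,215:345],None,fx=6,fy=5,interpolation=2)[:,:780,::-1],'t7z.png')
E
```

```text
False
False
t 19.0167 p [ 0.5612 -0.0114  0.0789] q [0.134 0.66  0.725 0.147] j [-0.225  0.24   2.087  0.286  0.448 -2.125] F [-0.2  0.5 -0.5] o 0.02478901386237005
```

View pics/w7.png

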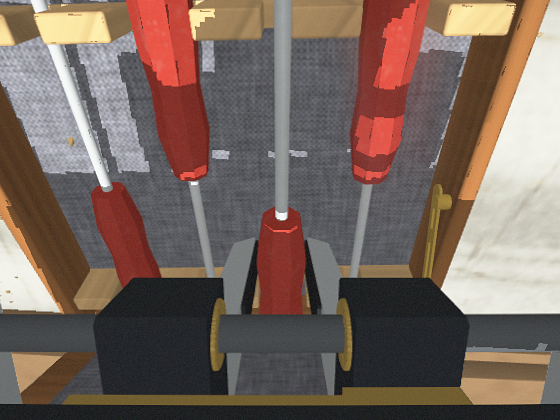

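View pics/s7z.png

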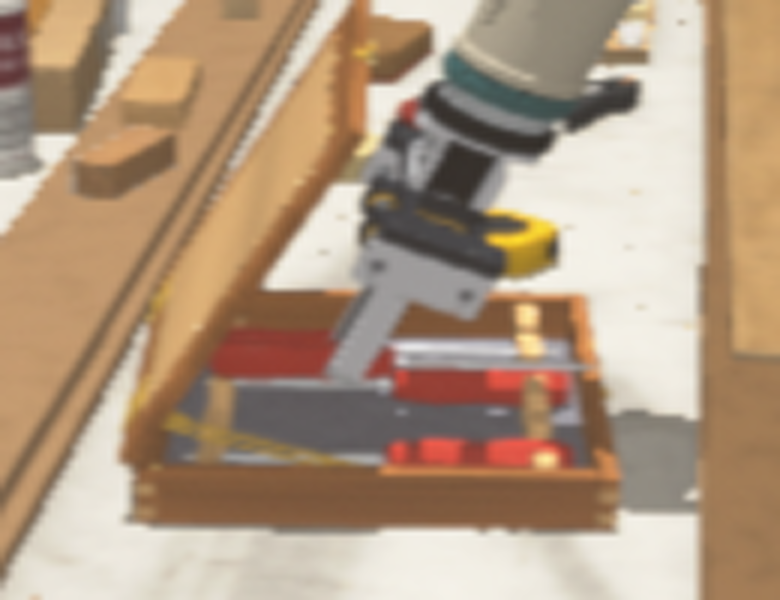

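View pics/t7z.png

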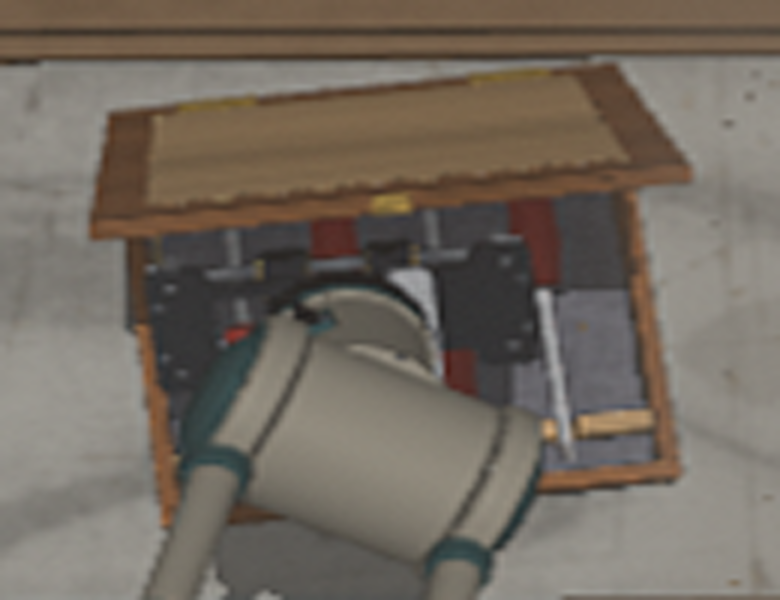

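```bash
python3 - <<'E'
import cv2
im=cv2.imread('pics/w7.png'); cv2.imwrite('pics/w7z.png',cv2.resize(im[0:80,190:385],None,fx=4,fy=4,interpolation=2))
E
```

```text
(no output)
```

View pics/w7z.png

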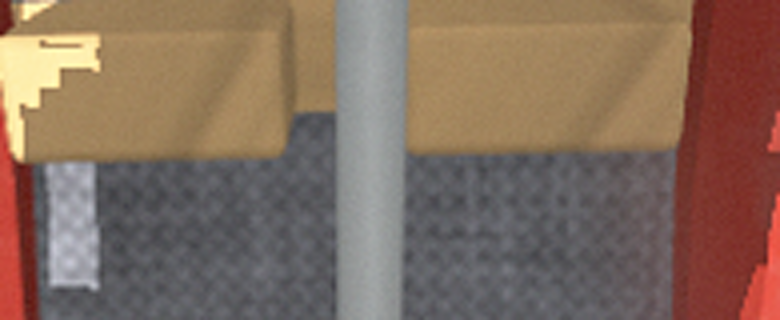

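```bash
python3 - <<'E'
from h import *
def L(p):
    c,s=np.cos(-cth),np.sin(-cth); return np.array([[c,-s],[s,c]])@(p[:2]-co)
for z in (.050,.056): print(z,L(onz('wrist',[(190+372/4,30/4)],z)[0]),L(onz('wrist',[(190+371/4,300/4)],z)[0]),L(onz('wrist',[(283,200)],z+.01)[0]))
for u in (10,292,409,690): print(u,L(onz('wrist',[(190+u/4,30/4)],.036)[0]))
E
```

```text
0.05 [-0.09423102  0.02774114] [-0.0706771   0.02774418] [-0.01683663  0.02804075]
0.056 [-0.09493253  0.02771422] [-0.07236471  0.02771714] [-0.02107398  0.02799834]
10 [-0.09261771 -0.00783024]
292 [-0.0925898   0.01993435]
409 [-0.09259799  0.03144331]
690 [-0.09266505  0.05909156]
```

```bash
python3 - <<'E'
from h import *
Rm=ori(cth,.4); 
P=lambda off,h: tcp(W(.026+off,.024,.030+h),Rm)
print(r.move_l(P(-.008,.038),vel=.1,guard=10)); 
print(r.move_l(P(-.003,.010),vel=.1,guard=6)); state()
save(vision.snapshot('wrist'),'w8.png')
E
```

```text
False
False
t 19.85 p [ 0.5687 -0.0127  0.0452] q [0.133 0.66  0.725 0.147] j [-0.224  0.305  2.113  0.351  0.363 -2.195] F [ 0.4 -0.2  0. ] o 0.02527711841343337
```

View pics/w8.png

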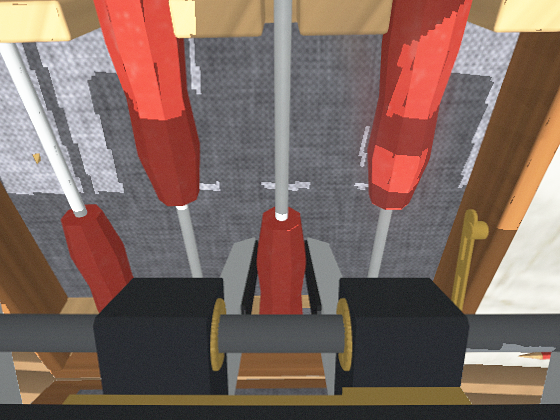

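The shank, at about (283,15), is inside its gap in the front bar, between about 265 and 297. I'll lower the rest of the way and release.

```bash
python3 - <<'E'
from h import *
Rm=ori(cth,.4); 
P=lambda off,h: tcp(W(.026+off,.024,.030+h),Rm)
print(r.move_l(P(-.003,.0),vel=.06,guard=6)); state()
gripper_to(.045)
r.move_l(P(-.045,.05),vel=.2); r.move_l(P(-.11,.11),vel=.3); state()
gripper_to(.094)
save(vision.snapshot('wrist'),'w9.png'); save(vision.snapshot('side'),'s9.png')
im=cv2.imread('pics/s9.png'); save(cv2.resize(im[150:270,225:355],None,fx=6,fy=5,interpolation=2)[:,:780,::-1],'s9z.png')
def L(p):
    c,s=np.cos(-cth),np.sin(-cth); return np.r_[np.array([[c,-s],[s,c]])@(p[:2]-co),p[2]]
for t in ['driver_proud_grip','driver_left_grip','driver_right_grip','driver_loose_grip']:
  for n in ['wrist','side']:
    print(t,n,[(np.round(L(np.array(d['at'])),3),round(d['score'],2)) for d in models.mark_of(t,n)][:2])
E
```

```text
False
t 20.2167 p [ 0.5688 -0.0127  0.0356] q [0.134 0.66  0.725 0.147] j [-0.224  0.322  2.125  0.379  0.336 -2.225] F [ 0.2 -0.7 -0.8] o 0.024901103212760414
t 21.6583 p [ 0.4632 -0.0232  0.1456] q [0.134 0.66  0.725 0.147] j [-3.290e-01 -1.000e-03  2.162e+00  2.750e-01  6.290e-01 -2.188e+00] F [ 0.5 -0.  -0.7] o 0.04514634695868693
driver_proud_grip wrist [(array([-0.053, -0.029,  0.022]), 0.64)]
driver_proud_grip side [(array([-0.054, -0.024,  0.015]), 0.78)]
driver_left_grip wrist [(array([-0.054,  0.077,  0.022]), 0.73)]
driver_left_grip side [(array([-0.054,  0.078,  0.02 ]), 0.6), (array([ 0.055, -0.075,  0.025]), 0.43)]
driver_right_grip wrist [(array([ 0.052, -0.076,  0.018]), 0.65)]
driver_right_grip side [(array([ 0.053, -0.077,  0.018]), 0.73), (array([0.127, 0.   , 0.042]), 0.58)]
driver_loose_grip wrist [(array([0.05 , 0.023, 0.018]), 0.8)]
driver_loose_grip side [(array([0.052, 0.025, 0.021]), 0.75)]
```

View pics/w9.png

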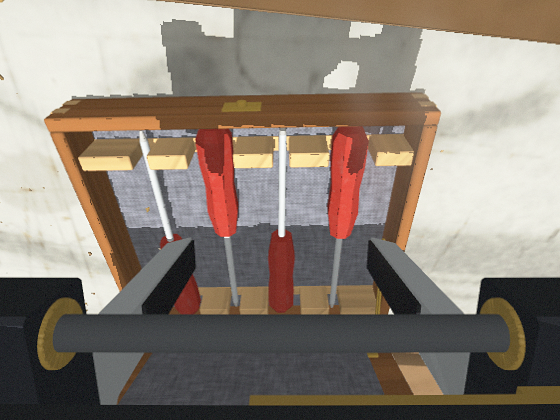

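View pics/s9z.png

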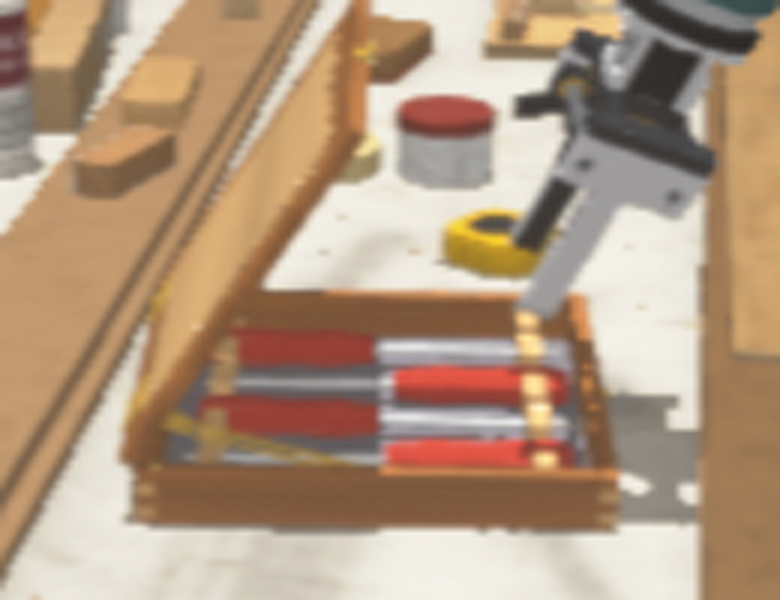

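```bash
cat >> h.py <<'E'
def lidtip(phi,rr=.215,clear=0.):
    c,s=np.cos(phi),np.sin(phi); n=.010+clear
    x=.125-rr*c+n*s; z=.04+rr*s+n*c
    Rm=ori(cth,0.); tip=W(x+.008*min(1,phi/.2),.0,z); return list(tip-.025*Rm[:,2])
E
python3 - <<'E'
from h import *
Rm=ori(cth,0); qq=q(Rm)
for ph in (1.12,.8,.4,0): print(ph,np.round(lidtip(ph),3),inverse_kinematics(lidtip(ph),qq))
gripper_to(0.0,20)
r.move_to(list(W(-.09,0,.37)),qq); state()
s=np.array(lidtip(1.12,clear=.02)); 
a=s.copy();a[2]=.35
r.move_l(list(a),vel=.25); state()
print(r.move_l(list(s),vel=.15,guard=8)); state()
save(vision.snapshot('side'),'s10.png')
E
```

```text
1.12 [ 0.599 -0.034  0.263] [-1.72806042e-01  2.97904782e-01  1.39331531e+00 -4.44089210e-16
  1.45037256e+00 -1.83790237e+00]
0.8 [ 0.541 -0.04   0.226] [-2.01188065e-01  2.29393434e-01  1.58065727e+00 -4.44089210e-16
  1.33154195e+00 -1.86628439e+00]
0.4 [ 0.49  -0.044  0.158] [-2.31943034e-01  2.06085769e-01  1.79319775e+00 -4.44089210e-16
  1.14230913e+00 -1.89703936e+00]
0 [ 0.461 -0.047  0.075] [-2.52106502e-01  2.59608911e-01  1.96836707e+00 -4.44089210e-16
  9.13616671e-01 -1.91720283e+00]
t 25.425 p [ 0.4605 -0.0468  0.3687] q [-0.001  0.673  0.74  -0.   ] j [-0.252  0.054  1.449  0.     1.641 -1.917] F [-0.1  0.3 -0.2] o 9.118314770259424e-05
t 26.2083 p [ 0.6155 -0.0323  0.3493] q [-0.001  0.673  0.74  -0.001] j [-0.165  0.304  1.178 -0.     1.662 -1.83 ] F [-0.3  0.5 -0.2] o 0.0004849066710833763
False
t 26.8833 p [ 0.6166 -0.0325  0.273 ] q [0.001 0.673 0.74  0.001] j [-0.165  0.321  1.336 -0.     1.483 -1.83 ] F [ 0.2 -0.4  0.2] o 0.0004301803709146975
```

View pics/s10.png

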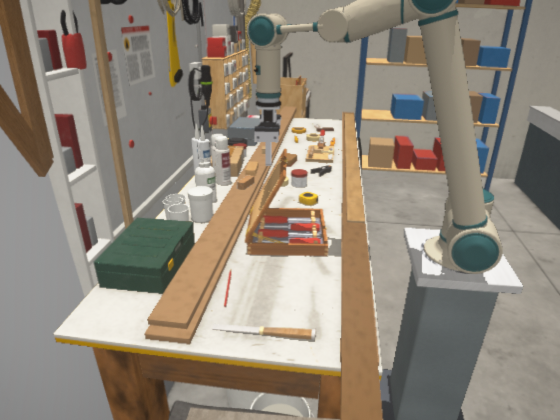

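The fingers are behind the lid, at about (268,150) in the picture. Now I'll push it along its arc.

```bash
python3 - <<'E'
from h import *
qq=q(ori(cth,0))
for ph in np.r_[1.05:.1:-.12, .08]:
    s=r.move_l(lidtip(ph),vel=.15,guard=20)
    print(round(ph,2),s,np.round(telemetry.current_wrist_force(),1),np.round(telemetry.current_ee_pos(),3))
    if s: break
save(vision.snapshot('side'),'s11.png'); state()
E
```

```text
1.05 False [ 0.3 -0.2  1. ] [ 0.586 -0.035  0.258]
0.93 False [-0.4  0.9 -0.4] [ 0.564 -0.037  0.244]
0.81 False [-0.3  0.4  0.9] [ 0.543 -0.039  0.228]
0.69 False [-0.6  0.2 -0.3] [ 0.525 -0.041  0.21 ]
0.57 False [ 0.8 -0.1 -0.3] [ 0.509 -0.043  0.19 ]
0.45 False [ 0.1 -0.4  0.6] [ 0.495 -0.044  0.168]
0.33 False [-1.   0.4 -0.2] [ 0.484 -0.045  0.145]
0.21 False [0.2 0.3 0.6] [ 0.476 -0.046  0.12 ]
0.08 False [ 0.4 -0.3  0.8] [ 0.466 -0.047  0.093]
t 29.9833 p [ 0.4668 -0.0469  0.0931] q [0.001 0.673 0.74  0.   ] j [-0.249  0.243  1.934  0.     0.963 -1.914] F [ 0.1  0.1 -0.5] o 6.517893313872091e-05
```

View pics/s11.png

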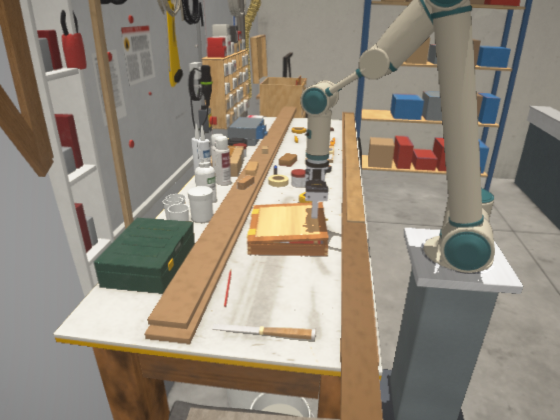

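```bash
python3 - <<'E'
from h import *
for dz,gd in ((0,15),(-.004,12),(-.008,12)):
    p=np.array(lidtip(0.)); p[2]+=dz
    s=r.move_l(list(p),vel=.05,guard=gd); print(dz,s); state()
    if s: break
r.hold(.2)
save(vision.snapshot('side'),'s12.png')
p=np.array(telemetry.current_ee_pos()); p[2]+=.1; r.move_l(list(p),vel=.2)
p[2]+=.12;p[0]-=.12; r.move_l(list(p),vel=.3)
save(vision.snapshot('side'),'s13.png');save(vision.snapshot('wrist'),'w13.png')
for t in ['lid_edge','tape_measure','chisel','nail_tin','driver_loose_grip']:
  for n in ['side','wrist']:
    print(t,n,[(np.round(d['at'],3),round(d['score'],2)) for d in models.mark_of(t,n)][:2])
state()
im=cv2.imread('pics/s13.png'); save(cv2.resize(im[170:270,225:355],None,fx=6,fy=6,interpolation=2)[:,:780,::-1],'s13z.png')
E
```

```text
0 True
t 30.4 p [ 0.4614 -0.0471  0.0752] q [0.001 0.673 0.74  0.   ] j [-0.252  0.259  1.968  0.     0.913 -1.917] F [-0.6  0.8  5.9] o 0.00021303284662948572
lid_edge side [(array([ 0.428, -0.056,  0.051]), 0.77)]
lid_edge wrist []
tape_measure side [(array([ 0.498, -0.064,  0.018]), 0.65), (array([ 0.513, -0.323, -0.002]), 0.46)]
tape_measure wrist [(array([ 0.514, -0.321, -0.002]), 0.8)]
chisel side [(array([0.556, 0.447, 0.002]), 0.9)]
chisel wrist []
nail_tin side [(array([ 0.56 , -0.498,  0.003]), 0.75)]
nail_tin wrist []
driver_loose_grip side []
driver_loose_grip wrist []
t 32.6167 p [ 0.3415 -0.0472  0.2951] q [0.    0.673 0.74  0.   ] j [-0.34  -0.121  1.79   0.     1.471 -2.005] F [ 0.2  0.3 -0.5] o 0.000374567282991996
```

View pics/s13z.png

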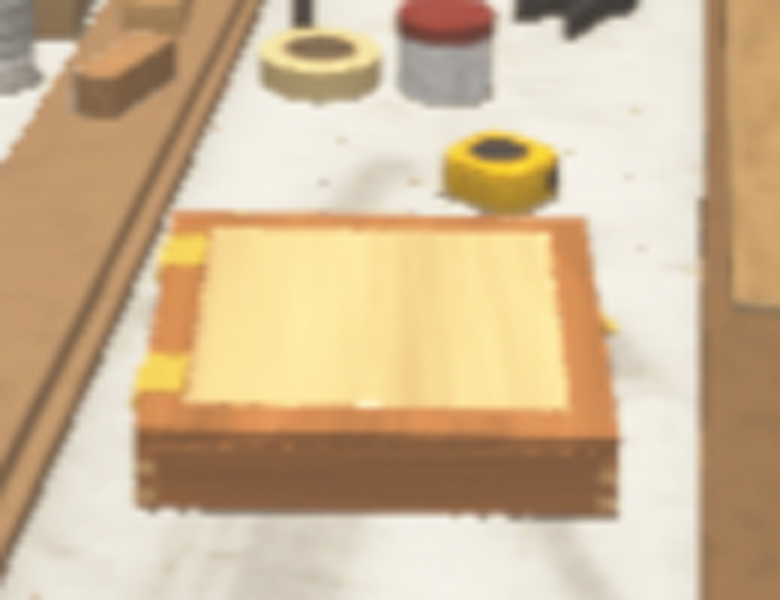

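View pics/w13.png

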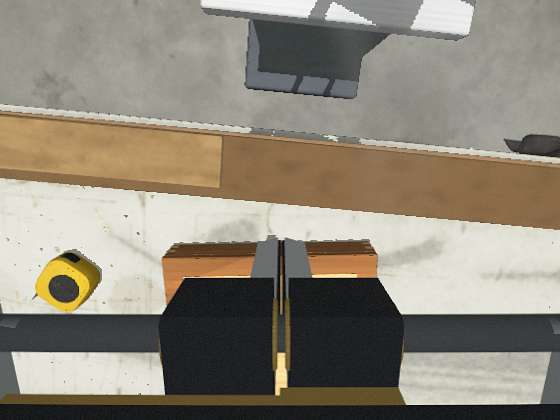

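```bash
python3 - <<'E'
from h import *
p=np.array(lidtip(0.,rr=.235)); 
a=p.copy(); a[2]=.12; r.move_l(list(a),vel=.25)
p[2]-=.008; print(r.move_l(list(p),vel=.03,guard=25)); state(); r.hold(.2); state()
r.move_l(list(a),vel=.2); a[2]+=.15;a[0]-=.1; r.move_l(list(a),vel=.3)
save(vision.snapshot('side'),'s14.png')
print([(np.round(d['at'],3),round(d['score'],2)) for d in models.mark_of('lid_edge','side')][:2]); state()
r.sign_off()
E
```

```text
True
t 34.9417 p [ 0.441  -0.0489  0.0752] q [0.    0.673 0.74  0.   ] j [-0.268  0.233  2.008  0.     0.9   -1.933] F [-1.6  0.5  7.1] o 0.00048201249017572155
t 35.1417 p [ 0.441  -0.0489  0.0752] q [0.    0.673 0.74  0.   ] j [-0.268  0.233  2.008  0.     0.9   -1.933] F [-1.2 -0.7  6.7] o 0.0006174629390471755
[(array([ 0.427, -0.052,  0.05 ]), 0.85), (array([ 0.499, -0.067,  0.021]), 0.63)]
t 36.3667 p [ 0.3408 -0.0487  0.268 ] q [-0.002  0.673  0.74  -0.001] j [-0.345 -0.106  1.844  0.     1.408 -2.011] F [-0.1 -0.3 -0.4] o 0.0006930184941948621
the job is handed in; nothing more can be done
```

View pics/s14.png

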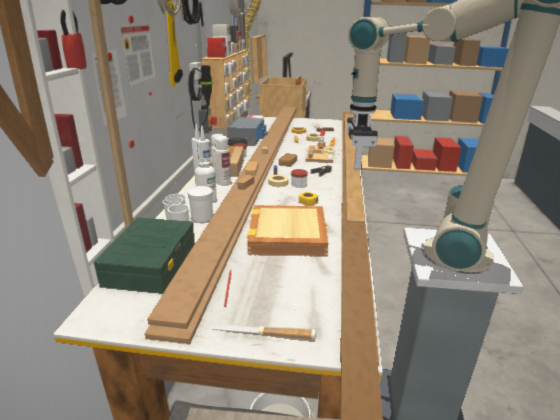

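The case is packed and shut, and I handed the job in at about 36 s of the 72 s allowed. The hand-in reports no verdict.

- **Ridden-up screwdriver:** I lifted it by its handle, turned and levelled it, and laid it back in its slot.
- **Bench screwdriver:** I picked it up with the gripper tilted and set it into the empty slot under the lid, handle at the hinge side. It needed a 2 mm sideways correction before its shank would fit the gap in the front bar.
- **Lid:** I pushed it down along its arc until it stopped, then pressed it a second time near the edge.

Checks:
- **Before closing:** all four handle centres were within about 3 mm of their places along and across, with heights of about 15–22 mm (26 mm is the limit).
- **After closing:** both presses stopped at 50 mm, the height of a shut lid, and the camera also put the lid edge at 50 mm.
- **Chisel, tape measure and tin:** last seen within about 4 mm of where they started. One of the two side-camera detections of the tape measure was clearly false, landing on the case. The other one and the wrist camera agreed on its original place.
- **Not checked:** the screwdrivers could not be seen once the lid was shut.

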